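Wind the clock of a drum recorder and lay its pens on the chart

ROBOT

A 6-joint arm with a two-finger parallel gripper is mounted at the origin on the work surface. World frame = base frame: x ahead of the robot, y to its left, z up, the work surface at z = 0. Lengths are in m, angles in rad, forces in N, time in s.
With the tool pointing down it reaches from about 0.275 to 0.85 m from the base axis. Payload 19 kg.
Tool frame: the origin (TCP) lies between the finger pads; the fingertips stand 8 mm ahead of it and the grasp point (between the pads) lies 11 mm behind it (bot.tip_reach is the z of the fingertips in the tool frame, in m); z points along the fingers, y is the line along which they close (so a half turn about z gives the same grasp; the last joint's range is limited). The gripper opens to 85 mm and grips with 20 to 120 N. Pads are 22 mm wide; open, the fingers measure 114 mm over their backs; the gripper's body (76 mm by 85 mm) begins 54 mm behind the grasp point. The pads swing forward as they close: fully open they stand 13 mm farther back than shut.
Start: joints at [-1.325, 0.15, 1.437, -0, 1.554, -0.134], TCP at [0.213, -0.534, 0.239] pointing down, gripper open.
Joint ranges: [-2.8, 2.8], [-0.68, 2.1], [0.12, 2.68], [-1.39, 4.53], [0.16, 2.79], [-2.81, 2.81]. Speed limits (rad/s): [1.89, 1.89, 2.22, 3.01, 3.01, 3.01].

INTERFACE

Orientations are given as a unit quaternion [x, y, z, w].
In Python, from workcell import get_state, capture, get_calibration, bot gives the robot as it stands. The module is installed in compiled form; this text tells all that it offers.
- The arm moves only by the tool send_rows, never from a script. Its argument "steps" is a list that holds one entry, the list of rows, each a list of 6 numbers: the shift along the tool's x, y, z in cm, then the turn, a rotation vector about the tool's x, y, z in degrees. A call has 1 to 20 rows; each row shifts and turns the commanded pose from where the row before left it, along the tool's axes as they then stand; what a row does not reach is not made up. A row lasts 1/12 s, in which the tool goes at most 41.7 mm and 7.16 degrees, less where a joint would pass 70% of its speed; a pose out of reach is approached as far as the arm can. A call is refused whole if a number of a shift passes 4.17 or a number of a turn 7.16, either way. A call with a gripper value outside its range is refused whole. "jaw" is the opening, from 0 (shut) to 1 (fully open), set as the call begins (left out, the last holds). The fingers move at their own pace and stop on an object; "grip_force" is the grip in N (left out, the last holds). Time passes only in rows, so rows that do not move let the fingers close. It gives the time, the measured TCP pose, the force and the opening at its end, in the units of the state.
- get_state(): the state, without advancing time (a new reading comes with each control period).
- capture(name): name is "side" or "top"; returns the picture (480x640x3 uint8, red, green, blue); there is no depth.
- get_calibration(name): a dict with "camera_matrix" (3x3 intrinsics, pixels), "world_to_cam" (4x4, takes a point from world to camera coordinates). Camera axes: x right, y down, z forward; pixel columns grow to the right and rows downward; lengths in m; the calibration is good to about 2 mm. A picture is of the moment at which its call begins. get_calibration takes no time and is no camera call.
- bot.close_job(): hands the job in, once; it reports no verdict.
The state is a dict: "time_s": time; "joints": joint angles; "joint_vel": joint speeds; "joint_torque": joint torques, N m; "position": TCP position; "tool_rot": TCP orientation; "contact_force": force on the tool from outside, world axes, zero at the start; "wrist_torque": the same for the moment, N m; "gripper_width": finger opening in m.
Only numpy, scipy, OpenCV 4.12 (cv2) and the standard library are available. Lean on these libraries where they do the work, as an engineer would, in place of code of your own. Each camera call takes 0.05 s, during which the arm holds its last target. There are 200 camera calls.

TASK

The chart on the clockwork drum recorder has just been changed for the new week. With the pens still held off the chart, wind the clock fully: turn the brass key on top of the drum clockwise, grip after grip, until it comes up against its stop. Then swing the red-capped pen lever at the front of the base fully over to lay both pens on the chart, without touching the delicate pen arms or disturbing the other things on the bench.

Things in the scene. Friction and masses are not known exactly. Their poses are not given: they have to be found in the camera images.
- recorder: Clockwork chart recorder, cover off, fixed. Grey base 160 (x) x 310 (y) x 40 mm; origin under its centre, front (lever side) at its -x. Drum 93 mm diameter, white chart, upright axis at (0, 75) mm, top 141 mm up. Also on it: white louvred guard 95 mm deep, 118 mm high, at y -158 to -214 mm; pen column 140 mm high at (-18, -112) mm.
- key (a joint): How far the clock is wound, rad; grows clockwise seen from above. 0 run down, 25.0 the stop at fully wound; starts at about 20 to 22 (half a turn to a turn short). The mainspring pulls back with 0.12 N m; a 16-tooth ratchet holds it: let go, the key falls back to the last tooth, by up to 0.4 rad (0.1 from the stop), and stays. It cannot be turned anticlockwise.
- key_grip (a point): Centre of the wing of the brass winding key, on the drum's axis, 179 mm above the bench. The wing is a flat upright bow 40 mm wide along this point's x, 8 mm thick along its y (grip these faces), 24 mm high; it turns with the key (yaw falls as joint key grows). Below it a thin stem and the ratchet wheel (40 mm diameter, top 148 mm above the bench).
- pen_lever (a joint): Angle of the pen lever, rad. 0: grip at the right-hand end (seen from the robot), pens held off the chart; it starts at 0 to 0.06. 0.60: stop at the left-hand end, pens on the chart. It swings clockwise seen from above about an upright axis at (-48, -35) mm in the recorder's frame, held by friction (0.12 N m), and stays where left.
- lever_grip (a point): Centre of the lever's upright red cap, 16 mm diameter, 46 to 70 mm above the bench, on a 10 mm stem. This point is 58 mm above the bench and 90 mm from the lever's axis, in front of the base, and moves with the lever. A flat steel bar, its top 26 mm above the bench, leads from the stem to the base.
- pens: Two delicate pen arms, thin rods 180 mm long, 70 and 106 mm above the bench, hung on an upright spindle at (-48, -105) mm in the recorder's frame and reaching along its front to the drum. Only the lever moves them: lifted, their tips stand about 24 mm in front of the drum. Origin on the spindle at bench level.
- ink_bottle: Small violet ink bottle with a white cap, 32 mm diameter, 50 mm high; origin under its centre.
- nib_box: Flat box of spare pen nibs with a blue lid, 45 x 75 x 18 mm; origin under its centre.
- bottle_blue: Glass reagent bottle with a blue cap, 86 mm diameter, 180 mm high; origin under its centre.
- bottle_orange: Glass reagent bottle with an orange cap, 86 mm diameter, 180 mm high; origin under its centre.
- beaker: Glass beaker, 64 mm diameter, 85 mm high; origin under its centre.
- vial_rack: White rack of small vials, 105 x 60 x 43 mm; origin under its centre.
- marker: White marker pen with a black cap, 135 mm long, 12 mm thick, lying; origin under its middle.

How it is judged:
On the way, in this order (a step that is already met when the one before it is completed fails the run):
1. the clock is fully wound (value of joint key above 24.4 rad), for 0.2 s.
2. the pen lever is fully over and the pens lie on the chart (value of joint pen_lever above 0.52 rad), for 0.2 s.
At the end, for the whole second after the job is handed in: The key stands within 0.6 rad (about a tenth of a turn) of its stop at fully wound, that is joint key above 24.4, at rest on its ratchet, and the pen lever is over to the left by more than 0.52 rad of its 0.60, with the pens on the chart (value of joint key above 24.4 rad and value of joint pen_lever above 0.52 rad and velocity of joint key between -0.2 and 0.2 rad/s); the robot touches nothing.
It fails at once if the pens are laid on the chart before the clock is fully wound (value of joint pen_lever above 0.4 rad and value of joint key below 24.4 rad).
It fails at once if the pen arms are touched with more than 1.5 N (contact force between any of the fingers, the arm and pens above 1.5 N).
It fails at once if another thing on the bench is moved by more than 30 mm or tipped over (distance of any of ink_bottle, nib_box, bottle_blue, bottle_orange, beaker, vial_rack, marker from where it was at the start of the episode above 0.03 m or angle between any of ink_bottle, nib_box, bottle_blue, bottle_orange, beaker, vial_rack's own z axis and vertical above 0.4 rad).
It also fails if it takes over 72 s, if anything falls off the work surface, if the arm or the gripper's body presses on something with over 40 N, if the wrist force passes 120 N, or if a joint passes its speed limit or range.

## Working session

There is one attempt and no reset: what is moved stays moved. The work goes in short steps, Python scripts to look and compute and a tool call to move; the robot and the scene stay as the last step left them, time stands still between calls to the robot, and variables do not carry over. Pictures are saved under pics/ and viewed, on a budget of 10 in all, crops included, one or two more only if the job needs it, and the job is handed in when it is done.

Besides the shell and the picture viewer there is one more tool, called after ">>>" by a JSON object that holds its "op" and its "data", one argument or row to a line. send_rows: Moves the arm, as the interface text tells. Its arguments: {"type":"object","properties":{"steps":{"type":"array","items":{"type":"array","items":{"type":"array","items":{"type":"number"}}}},"jaw":{"type":"number"},"grip_force":{"type":"number"}},"required":["steps"]}

```bash
mkdir -p pics; python3 - <<'E'
from workcell import *
import cv2
for n in("side","top"):
    cv2.imwrite(f"pics/{n}0.png",capture(n)[:,:,::-1]); c=get_calibration(n); print(c["camera_matrix"].tolist(),c["world_to_cam"].round(4).tolist())
s=get_state();print(s)
E
```

```text
[[447.88773090064467, 0.0, 324.6383989822583], [0.0, 447.88773090064467, 241.5670329025142], [0.0, 0.0, 1.0]] [[-0.7749, -0.6317, 0.021, 0.3689], [-0.3443, 0.3941, -0.8522, 0.263], [0.5301, -0.6676, -0.5229, 0.8909], [0.0, 0.0, 0.0, 1.0]]
[[551.5956487001273, 0.0, 314.729128745455], [0.0, 551.5956487001273, 237.70425459033743], [0.0, 0.0, 1.0]] [[-0.0115, -0.9999, -0.0026, 0.0307], [-0.9907, 0.0118, -0.1358, 0.472], [0.1359, 0.001, -0.9907, 1.7157], [0.0, 0.0, 0.0, 1.0]]
{'time_s': 0.1, 'joints': array([-1.32500898e+00,  1.50932581e-01,  1.43795331e+00,  8.71848500e-06,
        1.55379125e+00, -1.33969622e-01]), 'joint_vel': array([ 0.00083507, -0.00098578, -0.00204283,  0.00033844,  0.00128136,
        0.00029211]), 'joint_torque': array([ 4.95947519e-03, -7.14379478e+01, -5.71800435e+01, -1.64108278e-04,
        7.06866937e-03, -3.14650731e-05]), 'position': array([ 0.21309859, -0.53382933,  0.23874457]), 'tool_rot': array([ 9.82027047e-01,  1.88739461e-01, -2.59487071e-05, -5.41640564e-04]), 'contact_force': array([-0.9708373 ,  0.2174143 , -1.75293493]), 'wrist_torque': array([0.00586296, 0.02643547, 0.01933824]), 'gripper_width': 0.08523019755918047}
```

View pics/side0.png

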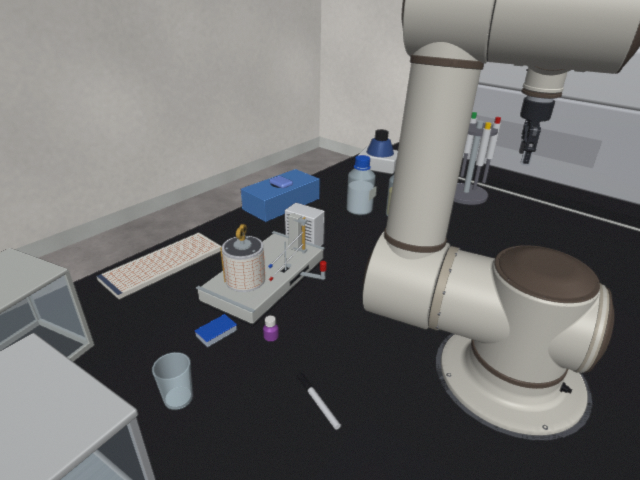

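View pics/top0.png

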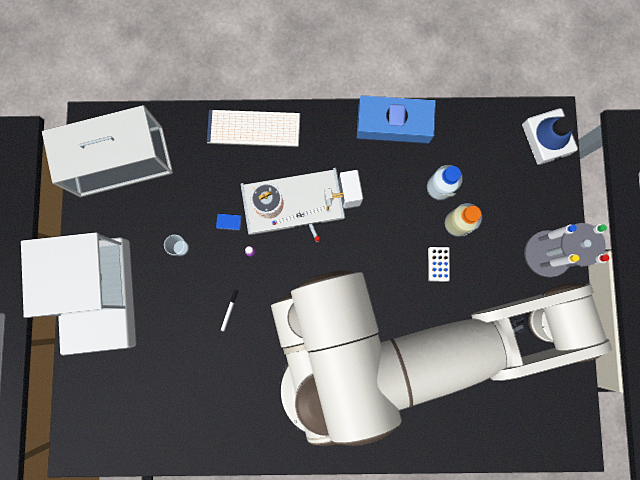

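The side view shows the drum with the brass key near (241,232) and the red lever cap near (323,267). In the top view the key is near (266,195), the cap near (317,239), and the recorder is slightly yawed. Next I measure these and crop in for detail.

```bash
cat > h.py <<'E'
from workcell import *
import cv2, numpy as np
from scipy.spatial.transform import Rotation as R
def ray(n,u,v,z):
    c=get_calibration(n);M=c["world_to_cam"];K=c["camera_matrix"]
    d=M[:3,:3].T@np.linalg.solve(K,[u,v,1]);o=-M[:3,:3].T@M[:3,3]
    return o+d*(z-o[2])/d[2]
def px(n,p):
    c=get_calibration(n);q=c["camera_matrix"]@(c["world_to_cam"]@np.r_[p,1])[:3];return q[:2]/q[2]
def comps(im,box,lo,hi):
    x0,y0,x1,y1=box;h=cv2.cvtColor(im[y0:y1,x0:x1],cv2.COLOR_RGB2HSV)
    m=cv2.inRange(h,np.array(lo),np.array(hi));return m
def tool():
    s=get_state();r=R.from_quat(s["tool_rot"]);return s,r
def rows(p,yaw_y=None):
    "shift cm in tool axes to bring TCP to p; and turn"
    s,r=tool();return r.inv().apply(np.array(p)-s["position"])*100
E
python3 - <<'E'
from h import *
t=cv2.imread("pics/top0.png")[:,:,::-1].copy();s=cv2.imread("pics/side0.png")[:,:,::-1].copy()
a=cv2.resize(t[155:255,225:375],None,fx=5,fy=5,interpolation=cv2.INTER_CUBIC)
cv2.imwrite("pics/c1.png",a[:,:,::-1])
for n,im,b in(("top",t,(245,180,290,215)),("side",s,(225,220,255,250))):
    m=comps(im,b,(10,110,60),(28,255,255));v,u=np.nonzero(m);pts=np.c_[u,v]+b[:2]
    c=pts.mean(0);w,V=np.linalg.eigh(np.cov((pts-c).T));print(n,"key",len(pts),c,w,V[:,1])
    if n=="top": print(ray(n,*c,.179), ray(n,*(c+6*V[:,1]),.179)-ray(n,*c,.179))
for n,im,b in(("top",t,(305,225,330,250)),("side",s,(310,255,335,275))):
    h=comps(im,b,(0,150,80),(6,255,255))|comps(im,b,(174,150,80),(180,255,255));v,u=np.nonzero(h);c=np.array([u.mean(),v.mean()])+b[:2];print(n,"red",len(u),c,ray(n,*c,.066 if n=="top" else .058))
# base rim: light grey top contour
b=(235,160,365,245);h=comps(t,b,(0,0,130),(180,60,255));cs,_=cv2.findContours(h,0,2);c=max(cs,key=cv2.contourArea);print(cv2.minAreaRect(c))
# base front edge corners in top view guess
for q in((242,184),(247,234),(336,169),(344,220)):print(q,ray("top",*q,.04))
E
```

```text
top key 54 [264.5        195.24074074] [ 1.88227162 13.23792404] [-0.89094653  0.45410822]
[0.57965323 0.17085635 0.179     ] [-7.95514330e-03  1.56591178e-02  2.22044605e-16]
side key 113 [240.52212389 231.6460177 ] [ 6.49563238 19.09396939] [-0.16980304  0.98547802]
top red 23 [316.7826087  238.13043478] [0.46632546 0.01879147 0.066     ]
side red 62 [322.70967742 265.4516129 ] [0.46986702 0.01706255 0.058     ]
((68.55203247070312, 45.75238800048828), (65.0433120727539, 118.51121520996094), 80.73977661132812)
(242, 184) [0.64744036 0.25578655 0.04      ]
(247, 234) [0.48565808 0.2389605  0.04      ]
(336, 169) [ 0.69302536 -0.045648    0.04      ]
(344, 220) [ 0.5268119  -0.06820396  0.04      ]
```

View pics/c1.png

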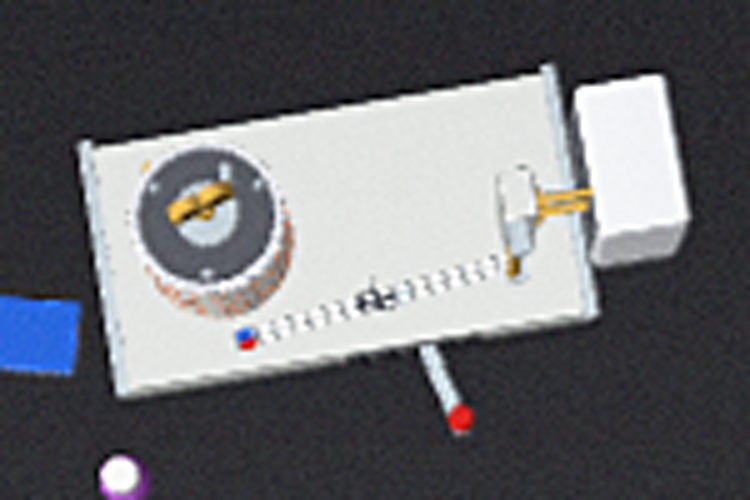

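The crop shows the wing at about (200,200), the drum disc centre near (208,215), and the wing tilted about 24° in the image. The base yaw is about 0.14 rad. I move above the key, translation first and then rotation.

>>> {"op": "send_rows", "data": {
  "steps": [
    [[2.5,-2.16,-0.09,0,0,0],[2.5,-2.16,-0.09,0,0,0],[2.5,-2.16,-0.09,0,0,0],[2.5,-2.16,-0.09,0,0,0],[2.5,-2.16,-0.09,0,0,0],[2.5,-2.16,-0.09,0,0,0],[2.5,-2.16,-0.09,0,0,0],[2.5,-2.16,-0.09,0,0,0],[2.5,-2.16,-0.09,0,0,0],[2.5,-2.16,-0.09,0,0,0],[2.5,-2.16,-0.09,0,0,0],[2.5,-2.16,-0.09,0,0,0],[2.5,-2.16,-0.09,0,0,0],[2.5,-2.16,-0.09,0,0,0],[2.5,-2.16,-0.09,0,0,0],[2.5,-2.16,-0.09,0,0,0],[2.5,-2.16,-0.09,0,0,0],[2.5,-2.16,-0.09,0,0,0]]
  ],
  "jaw": 1
}}

```text
time_s: 1.6
position: [0.4873, -0.0043, 0.2554]
tool_rot: [0.982, 0.189, -0.0, -0.0]
contact_force: [-0.4, -0.6, -0.6]
gripper_width: 0.0855
```

>>> {"op": "send_rows", "data": {
  "steps": [
    [[0,0,0,0,0,-6.5],[0,0,0,0,0,-6.5],[0,0,0,0,0,-6.5],[0,0,0,0,0,-6.5],[0,0,0,0,0,-6.5],[0,0,0,0,0,-6.5],[0,0,0,0,0,-6.5],[0,0,0,0,0,-6.5],[0,0,0,0,0,-6.5],[0,0,0,0,0,-6.5],[0,0,0,0,0,-6.5],[0,0,0,0,0,-6.5],[0,0,0,0,0,-6.5],[0,0,0,0,0,-6.5],[0,0,0,0,0,0],[0,0,0,0,0,0]]
  ]
}}

```text
time_s: 2.93
position: [0.4869, -0.0061, 0.2553]
tool_rot: [0.555, 0.832, -0.0, -0.0]
contact_force: [-0.6, 0.2, -0.8]
gripper_width: 0.0856
```

```bash
python3 - <<'E'
from h import *
s=capture("side");t=capture("top")
st,r=tool();print(st["time_s"],st["position"],st["joints"],"\n",r.as_matrix().round(4))
cv2.imwrite("pics/d.png",np.hstack([cv2.resize(i,None,fx=4,fy=4,interpolation=cv2.INTER_CUBIC) for i in(s[200:320,200:300],t[160:280,220:320])])[:,:,::-1])
for p in((.578,.170,.179),(.578,.170,.191)):print(px("side",p),px("top",p))
print("shift to key above",rows((.578,.170,.24)))
E
```

```text
3.0333 [ 0.48689068 -0.00607447  0.25539504] [-1.70924770e-01 -3.96268712e-02  1.60527969e+00  9.88587991e-05
  1.57625913e+00 -5.64298466e-01] 
 [[-3.833e-01  9.236e-01 -3.000e-04]
 [ 9.236e-01  3.833e-01  2.000e-04]
 [ 3.000e-04 -2.000e-04 -1.000e+00]]
[242.04515787 231.83804832] [264.79160281 195.79004719]
[241.63299732 227.1211906 ] [264.41121772 194.9194284 ]
shift to key above [12.76993097 15.16444099  1.53946157]
```

View pics/d.png

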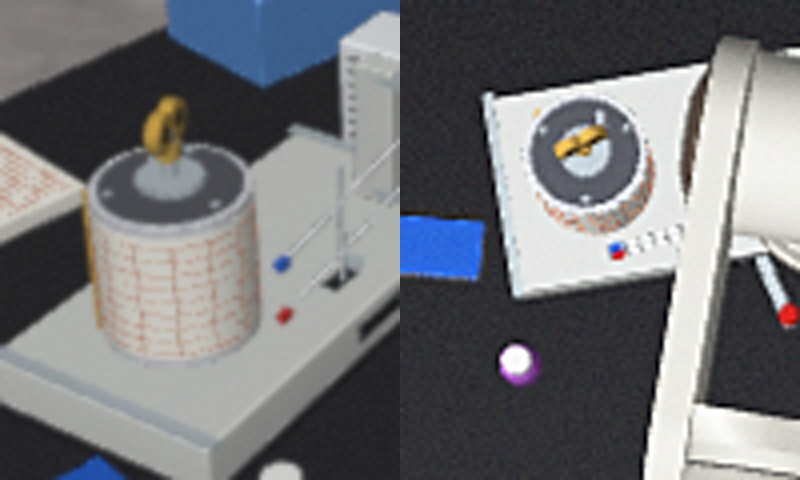

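The key stands at about (240,232) in the side view and (264,195) in the top view, giving about (0.580, 0.171). The wing normal is at about 23° and the tool y axis at 22.5°, so I go over the key and down.

>>> {"op": "send_rows", "data": {
  "steps": [
    [[1.278,1.539,0,0,0,0],[1.278,1.539,0,0,0,0],[1.278,1.539,0,0,0,0],[1.278,1.539,0,0,0,0],[1.278,1.539,0,0,0,0],[1.278,1.539,0,0,0,0],[1.278,1.539,0,0,0,0],[1.278,1.539,0,0,0,0],[1.278,1.539,0,0,0,0],[1.278,1.539,0,0,0,0],[0,0,0,0,0,0],[0,0,1.43,0,0,0],[0,0,1.43,0,0,0],[0,0,1.43,0,0,0],[0,0,1.43,0,0,0],[0,0,1.43,0,0,0],[0,0,1.43,0,0,0],[0,0,0,0,0,0],[0,0,0,0,0,0]]
  ]
}}

```text
time_s: 4.62
position: [0.5791, 0.171, 0.1695]
tool_rot: [0.554, 0.832, -0.0, -0.0]
contact_force: [-0.4, 0.3, -0.6]
gripper_width: 0.0851
```

>>> {"op": "send_rows", "data": {
  "steps": [
    [[0,0,0,0,0,0],[0,0,0,0,0,0],[0,0,0,0,0,0],[0,0,0,0,0,0],[0,0,0,0,0,0],[0,0,0,0,0,0],[0,0,0,0,0,0],[0,0,0,0,0,0]]
  ],
  "jaw": 0,
  "grip_force": 40
}}

```text
time_s: 5.28
position: [0.5806, 0.1719, 0.1704]
tool_rot: [0.554, 0.833, 0.002, 0.001]
contact_force: [11.1, 5.2, 0.1]
gripper_width: 0.0106
```

```bash
python3 - <<'E'
from h import *
s=capture("side");t=capture("top")
st,r=tool();print({k:np.round(v,3) for k,v in st.items()})
cv2.imwrite("pics/e.png",np.hstack([cv2.resize(i,None,fx=4,fy=4,interpolation=cv2.INTER_CUBIC) for i in(s[170:290,200:300],t[160:280,220:320])])[:,:,::-1])
E
```

```text
{'time_s': np.float64(5.383), 'joints': array([ 1.600e-01,  2.430e-01,  1.468e+00,  1.000e-03,  1.428e+00,
       -2.370e-01]), 'joint_vel': array([ 0.001, -0.001, -0.001,  0.001, -0.   ,  0.   ]), 'joint_torque': array([-1.2470e+00, -7.8811e+01, -5.0747e+01, -1.0770e+00,  3.5830e+00,
        4.0000e-02]), 'position': array([0.581, 0.172, 0.17 ]), 'tool_rot': array([0.554, 0.833, 0.002, 0.001]), 'contact_force': array([10.415,  5.512, -0.372]), 'wrist_torque': array([ 0.939, -1.859,  0.041]), 'gripper_width': np.float64(0.011)}
```

View pics/e.png

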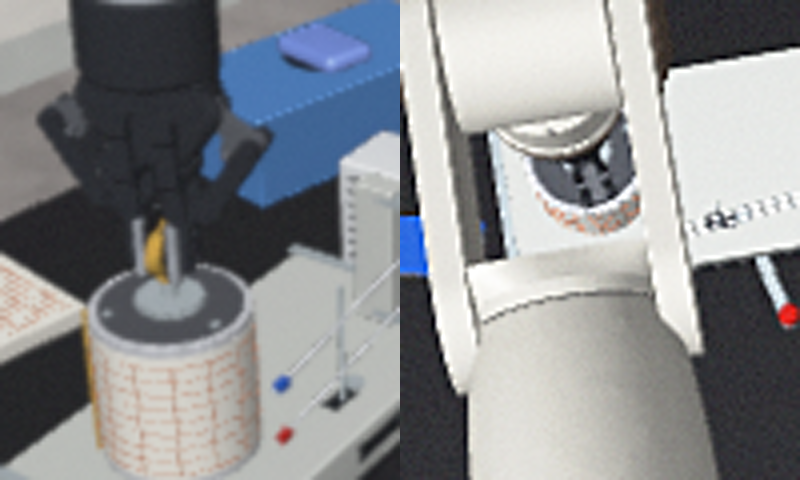

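Pads hold the wing (opening 10.6 mm). A small side force shows about 1.7 mm of offset, which I take out before winding.

>>> {"op": "send_rows", "data": {
  "steps": [
    [[0,0.18,0,0,0,0],[0,0,0,0,0,0],[0,0,0,0,0,5],[0,0,0,0,0,5],[0,0,0,0,0,5],[0,0,0,0,0,5],[0,0,0,0,0,5],[0,0,0,0,0,5],[0,0,0,0,0,5],[0,0,0,0,0,5],[0,0,0,0,0,5],[0,0,0,0,0,5],[0,0,0,0,0,5],[0,0,0,0,0,5],[0,0,0,0,0,0],[0,0,0,0,0,0]]
  ]
}}

```text
time_s: 6.72
position: [0.5828, 0.1718, 0.1704]
tool_rot: [0.896, 0.444, 0.002, 0.001]
contact_force: [15.6, -0.6, -1.2]
gripper_width: 0.0113
```

```bash
python3 - <<'E'
from h import *
st,r=tool();print({k:np.round(v,3) for k,v in st.items()})
print(r.inv().apply(st["contact_force"]))
E
```

```text
{'time_s': np.float64(6.717), 'joints': array([ 1.600e-01,  2.460e-01,  1.463e+00, -1.000e-03,  1.428e+00,
        8.110e-01]), 'joint_vel': array([-0.   , -0.   , -0.002,  0.001, -0.001, -0.018]), 'joint_torque': array([  2.713, -79.696, -49.62 ,   0.892,   4.669,   0.905]), 'position': array([0.583, 0.172, 0.17 ]), 'tool_rot': array([0.896, 0.444, 0.002, 0.001]), 'contact_force': array([15.559, -0.583, -1.197]), 'wrist_torque': array([-0.044, -2.569,  0.108]), 'gripper_width': np.float64(0.011)}
[ 8.96177072 12.72619144  1.26387095]
```

>>> {"op": "send_rows", "data": {
  "steps": [
    [[0.12,0.16,0,0,0,0],[0,0,0,0,0,5],[0,0,0,0,0,5],[0,0,0,0,0,5],[0,0,0,0,0,5],[0,0,0,0,0,5],[0,0,0,0,0,5],[0,0,0,0,0,5],[0,0,0,0,0,5],[0,0,0,0,0,5],[0,0,0,0,0,5],[0,0,0,0,0,5],[0,0,0,0,0,5],[0,0,0,0,0,5],[0,0,0,0,0,5],[0,0,0,0,0,5],[0,0,0,0,0,5],[0,0,0,0,0,5],[0,0,0,0,0,5],[0,0,0,0,0,0]]
  ]
}}

```text
time_s: 8.38
position: [0.5837, 0.1694, 0.1702]
tool_rot: [0.946, -0.323, 0.001, 0.002]
contact_force: [2.0, -22.6, 5.2]
gripper_width: 0.011
```

```bash
python3 - <<'E'
from h import *
st,r=tool();print({k:np.round(v,3) for k,v in st.items()})
print(r.inv().apply(st["contact_force"]),r.as_matrix().round(3))
E
```

```text
{'time_s': np.float64(8.383), 'joints': array([ 0.158,  0.25 ,  1.459, -0.005,  1.432,  2.387]), 'joint_vel': array([ 0.001, -0.001, -0.001,  0.   , -0.001, -0.137]), 'joint_torque': array([ 13.065, -75.533, -53.561,   6.944,  -0.472,   3.249]), 'position': array([0.584, 0.169, 0.17 ]), 'tool_rot': array([ 0.946, -0.323,  0.001,  0.002]), 'contact_force': array([  1.954, -22.592,   5.249]), 'wrist_torque': array([-3.733, -0.263,  0.114]), 'gripper_width': np.float64(0.011)}
[15.37026942 16.70373832 -5.14774331] [[ 0.792 -0.611  0.001]
 [-0.611 -0.792 -0.004]
 [ 0.003  0.003 -1.   ]]
```

Still only spring torque (0.11 N m), about 150° wound, and j6 is near its end. I release, turn back half a turn in place, and re-centre.

>>> {"op": "send_rows", "data": {
  "steps": [
    [[0,0,0,0,0,0],[0,0,0,0,0,0],[0,0,0,0,0,0],[0,0,0,0,0,0],[0,0,0,0,0,0],[0,0,0,0,0,0],[0,0,0,0,0,0],[0,0,0,0,0,-6],[0,0,0,0,0,-6],[0,0,0,0,0,-6],[0,0,0,0,0,-6],[0,0,0,0,0,-6],[0,0,0,0,0,-6],[0,0,0,0,0,-6],[0,0,0,0,0,-6],[0,0,0,0,0,-6],[0,0,0,0,0,-6]]
  ],
  "jaw": 1
}}

```text
time_s: 9.8
position: [0.583, 0.1721, 0.1697]
tool_rot: [0.98, 0.2, -0.0, -0.0]
contact_force: [-0.0, 0.3, 0.8]
gripper_width: 0.0857
```

>>> {"op": "send_rows", "data": {
  "steps": [
    [[0,0,0,0,0,-6],[0,0,0,0,0,-6],[0,0,0,0,0,-6],[0,0,0,0,0,-6],[0,0,0,0,0,-6],[0,0,0,0,0,-6],[0,0,0,0,0,-6],[0,0,0,0,0,-6],[0,0,0,0,0,-6],[0,0,0,0,0,-6],[0,0,0,0,0,-6],[0,0,0,0,0,-6],[0,0,0,0,0,-6],[0,0,0,0,0,-6],[0,0,0,0,0,-6],[0,0,0,0,0,-6],[0,0,0,0,0,-6],[0,0,0,0,0,-6],[0,0,0,0,0,-6],[0,0,0,0,0,-6]]
  ]
}}

```text
time_s: 11.47
position: [0.5831, 0.1721, 0.1697]
tool_rot: [0.317, 0.949, 0.0, -0.0]
contact_force: [-0.2, 0.7, 0.2]
gripper_width: 0.0856
```

```bash
python3 - <<'E'
from h import *
s=capture("side")
st,r=tool();print({k:np.round(v,3) for k,v in st.items()})
print(rows((.582,.170,.1695)),r.as_matrix().round(3))
cv2.imwrite("pics/f.png",cv2.resize(s[170:270,190:290],None,fx=6,fy=6,interpolation=cv2.INTER_CUBIC)[:,:,::-1])
E
```

```text
{'time_s': np.float64(11.517), 'joints': array([ 0.16 ,  0.25 ,  1.46 ,  0.   ,  1.432, -0.774]), 'joint_vel': array([ 0.001, -0.   , -0.001,  0.002, -0.   ,  0.246]), 'joint_torque': array([-4.9000e-02, -7.8959e+01, -5.5573e+01,  2.0000e-03,  0.0000e+00,
        4.1140e+00]), 'position': array([0.583, 0.172, 0.17 ]), 'tool_rot': array([ 0.313,  0.95 ,  0.   , -0.   ]), 'contact_force': array([ 0.069, -0.236,  0.177]), 'wrist_torque': array([-0.027, -0.019,  0.038]), 'gripper_width': np.float64(0.085)}
[-0.03785919 -0.22912175  0.02094567] [[-0.804  0.594 -0.   ]
 [ 0.594  0.804  0.   ]
 [ 0.     0.    -1.   ]]
```

View pics/f.png

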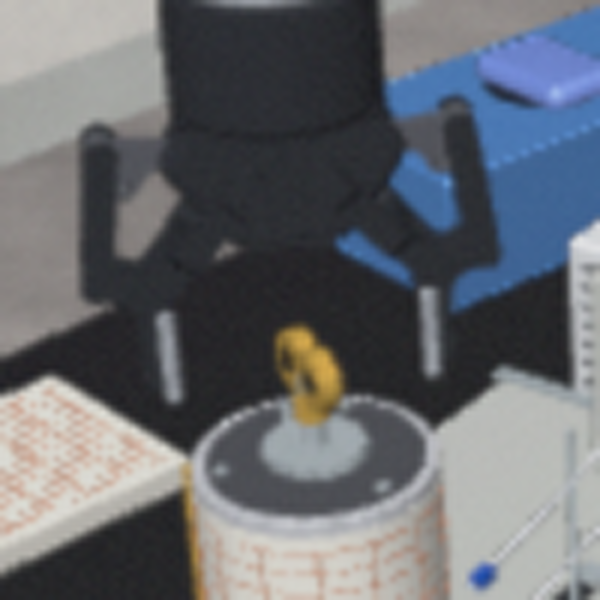

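The side view shows the jaws open around the wing, key centre at about (310,370) in the crop. The wing normal is about 57° against the tool's 53°. I re-centre and grip.

>>> {"op": "send_rows", "data": {
  "steps": [
    [[-0.04,-0.23,0,0,0,0],[0,0,0,0,0,0],[0,0,0,0,0,0]]
  ]
}}

```text
time_s: 11.77
position: [0.5819, 0.1698, 0.1698]
tool_rot: [0.321, 0.947, 0.0, -0.0]
contact_force: [-0.1, 0.7, -0.3]
gripper_width: 0.0852
```

>>> {"op": "send_rows", "data": {
  "steps": [
    [[0,0,0,0,0,0],[0,0,0,0,0,0],[0,0,0,0,0,0],[0,0,0,0,0,0],[0,0,0,0,0,0],[0,0,0,0,0,0],[0,0,0,0,0,0],[0,0,0,0,0,0],[0,0,0,0,0,4],[0,0,0,0,0,4],[0,0,0,0,0,4],[0,0,0,0,0,4],[0,0,0,0,0,4],[0,0,0,0,0,0]]
  ],
  "jaw": 0,
  "grip_force": 40
}}

```text
time_s: 12.93
position: [0.582, 0.1699, 0.1698]
tool_rot: [0.481, 0.877, 0.0, -0.0]
contact_force: [-1.7, 0.5, 2.2]
gripper_width: 0.0118
```

```bash
cat > st.py <<'E'
from h import *
st,r=tool();m=r.as_matrix();print(st["time_s"],"j6",st["joints"][5].round(3),"yaw_y",np.degrees(np.arctan2(m[1,1],m[0,1])).round(2),"pos",st["position"].round(4),"F",st["contact_force"].round(1),"T",st["wrist_torque"].round(3),"tau6",st["joint_torque"][5].round(2),"w",round(st["gripper_width"],4))
E
python3 st.py
```

```text
12.9333 j6 -0.411 yaw_y 32.55 pos [0.582  0.1699 0.1698] F [-1.7  0.5  2.2] T [-0.06   0.205  0.111] tau6 2.65 w 0.0118
```

>>> {"op": "send_rows", "data": {
  "steps": [
    [[0,0,0,0,0,4],[0,0,0,0,0,4],[0,0,0,0,0,4],[0,0,0,0,0,4],[0,0,0,0,0,4],[0,0,0,0,0,0]]
  ]
}}

```text
time_s: 13.43
position: [0.582, 0.1699, 0.1698]
tool_rot: [0.625, 0.781, 0.0, -0.0]
contact_force: [-1.5, 0.2, 2.7]
gripper_width: 0.012
```

```bash
python3 st.py
```

```text
13.4333 j6 -0.064 yaw_y 12.69 pos [0.582  0.1699 0.1698] F [-1.5  0.2  2.7] T [-0.052  0.288  0.132] tau6 2.68 w 0.012
```

>>> {"op": "send_rows", "data": {
  "steps": [
    [[0,0,0,0,0,4],[0,0,0,0,0,4],[0,0,0,0,0,4],[0,0,0,0,0,4],[0,0,0,0,0,0]]
  ]
}}

```text
time_s: 13.85
position: [0.582, 0.1699, 0.1698]
tool_rot: [0.727, 0.687, 0.0, -0.0]
contact_force: [-1.7, -0.6, 2.3]
gripper_width: 0.0118
```

```bash
python3 st.py
```

```text
13.85 j6 0.213 yaw_y -3.22 pos [0.582  0.1699 0.1698] F [-1.7 -0.6  2.3] T [0.008 0.334 0.132] tau6 2.71 w 0.0118
```

>>> {"op": "send_rows", "data": {
  "steps": [
    [[0,0,0,0,0,4],[0,0,0,0,0,4],[0,0,0,0,0,4],[0,0,0,0,0,4],[0,0,0,0,0,0]]
  ]
}}

```text
time_s: 14.27
position: [0.582, 0.1699, 0.1698]
tool_rot: [0.815, 0.58, 0.0, -0.0]
contact_force: [-1.5, -0.1, 3.0]
gripper_width: 0.0118
```

```bash
python3 st.py
```

```text
14.2667 j6 0.491 yaw_y -19.15 pos [0.582  0.1699 0.1698] F [-1.5 -0.1  3. ] T [-0.013  0.306  0.084] tau6 2.72 w 0.0118
```

>>> {"op": "send_rows", "data": {
  "steps": [
    [[0,0,0,0,0,4],[0,0,0,0,0,4],[0,0,0,0,0,4],[0,0,0,0,0,4],[0,0,0,0,0,0]]
  ]
}}

```text
time_s: 14.68
position: [0.582, 0.17, 0.1698]
tool_rot: [0.887, 0.461, 0.0, -0.0]
contact_force: [-2.1, 0.0, 3.4]
gripper_width: 0.0117
```

```bash
python3 st.py
```

```text
14.6833 j6 0.77 yaw_y -35.11 pos [0.582  0.17   0.1698] F [-2.1  0.   3.4] T [0.057 0.381 0.144] tau6 2.73 w 0.0117
```

>>> {"op": "send_rows", "data": {
  "steps": [
    [[0,0,0,0,0,4],[0,0,0,0,0,4],[0,0,0,0,0,4],[0,0,0,0,0,4],[0,0,0,0,0,0]]
  ]
}}

```text
time_s: 15.1
position: [0.5819, 0.17, 0.1698]
tool_rot: [0.943, 0.333, -0.0, -0.0]
contact_force: [-2.1, -0.7, 4.2]
gripper_width: 0.0118
```

```bash
python3 st.py
```

```text
15.1 j6 1.049 yaw_y -51.08 pos [0.5819 0.17   0.1698] F [-2.1 -0.7  4.2] T [0.031 0.4   0.083] tau6 2.74 w 0.0118
```

>>> {"op": "send_rows", "data": {
  "steps": [
    [[0,0,0,0,0,4],[0,0,0,0,0,4],[0,0,0,0,0,4],[0,0,0,0,0,0]]
  ]
}}

```text
time_s: 15.43
position: [0.582, 0.1699, 0.1698]
tool_rot: [0.972, 0.233, -0.0, -0.0]
contact_force: [-2.4, 0.2, 4.8]
gripper_width: 0.0115
```

```bash
python3 st.py
```

```text
15.4333 j6 1.258 yaw_y -63.06 pos [0.582  0.1699 0.1698] F [-2.4  0.2  4.8] T [0.045 0.515 0.112] tau6 2.74 w 0.0115
```

>>> {"op": "send_rows", "data": {
  "steps": [
    [[0,0,0,0,0,4],[0,0,0,0,0,4],[0,0,0,0,0,4],[0,0,0,0,0,0]]
  ]
}}

```text
time_s: 15.77
position: [0.582, 0.17, 0.1698]
tool_rot: [0.992, 0.13, -0.0, -0.0]
contact_force: [-1.9, -0.0, 4.4]
gripper_width: 0.012
```

```bash
python3 st.py
```

```text
15.7667 j6 1.467 yaw_y -75.05 pos [0.582  0.17   0.1698] F [-1.9 -0.   4.4] T [0.089 0.489 0.101] tau6 2.75 w 0.012
```

>>> {"op": "send_rows", "data": {
  "steps": [
    [[0,0,0,0,0,4],[0,0,0,0,0,4],[0,0,0,0,0,4],[0,0,0,0,0,0]]
  ]
}}

```text
time_s: 16.1
position: [0.582, 0.17, 0.1698]
tool_rot: [1.0, 0.026, 0.0, -0.0]
contact_force: [-3.1, 0.7, 5.5]
gripper_width: 0.0118
```

```bash
python3 st.py
```

```text
16.1 j6 1.676 yaw_y -87.03 pos [0.582  0.17   0.1698] F [-3.1  0.7  5.5] T [0.077 0.478 0.26 ] tau6 2.95 w 0.0118
```

Torque about the key has jumped from about 0.11 to 0.26 N m at about 290° total, which looks like the stop. I press a little further to confirm.

>>> {"op": "send_rows", "data": {
  "steps": [
    [[0,0,0,0,0,2],[0,0,0,0,0,2],[0,0,0,0,0,0],[0,0,0,0,0,0],[0,0,0,0,0,0]]
  ]
}}

```text
time_s: 16.52
position: [0.582, 0.17, 0.1699]
tool_rot: [1.0, -0.006, 0.0, 0.0]
contact_force: [-3.2, -0.5, 5.5]
gripper_width: 0.0119
```

```bash
python3 st.py
```

```text
16.5167 j6 1.74 yaw_y -90.7 pos [0.582  0.17   0.1699] F [-3.2 -0.5  5.5] T [-0.002  0.547  1.43 ] tau6 1.47 w 0.0119
```

Torque rose to 1.43 N m with the key blocked, so it is at its stop. I release, lift clear, and look at the key and lever.

>>> {"op": "send_rows", "data": {
  "steps": [
    [[0,0,0,0,0,0],[0,0,0,0,0,0],[0,0,0,0,0,0],[0,0,0,0,0,0],[0,0,0,0,0,0],[0,0,0,0,0,0],[0,0,0,0,0,0],[0,0,0,0,0,0],[0,0,-1.5,0,0,0],[0,0,-1.5,0,0,0],[0,0,-1.5,0,0,0],[0,0,-1.5,0,0,0],[0,0,-1.5,0,0,0],[0,0,-1.5,0,0,0],[0,0,0,0,0,0]]
  ],
  "jaw": 1
}}

```text
time_s: 17.77
position: [0.5827, 0.17, 0.2628]
tool_rot: [1.0, -0.011, 0.002, -0.0]
contact_force: [0.4, 0.4, 1.7]
gripper_width: 0.0851
```

>>> {"op": "send_rows", "data": {
  "steps": [
    [[-1.3,2.2,0,0,0,0],[-1.3,2.2,0,0,0,0],[-1.3,2.2,0,0,0,0],[-1.3,2.2,0,0,0,0],[-1.3,2.2,0,0,0,0],[-1.3,2.2,0,0,0,0],[-1.3,2.2,0,0,0,0],[-1.3,2.2,0,0,0,0],[-1.3,2.2,0,0,0,0],[0,0,0,0,0,0],[0,0,0,0,0,0]]
  ],
  "jaw": 0
}}

```text
time_s: 18.68
position: [0.4603, -0.0262, 0.2594]
tool_rot: [1.0, -0.012, 0.0, -0.0]
contact_force: [0.2, 0.7, 0.0]
gripper_width: -0.0001
```

```bash
python3 st.py; python3 - <<'E'
from h import *
s=capture("side");t=capture("top")
cv2.imwrite("pics/g.png",np.hstack([cv2.resize(i,None,fx=4,fy=4,interpolation=cv2.INTER_CUBIC) for i in(s[190:310,230:330],t[160:280,220:320])])[:,:,::-1])
b=(305,250,340,280);h=comps(s,b,(0,150,60),(6,255,255))|comps(s,b,(174,150,60),(180,255,255));v,u=np.nonzero(h);print(len(u))
if len(u):
  c=np.array([u.mean(),v.mean()])+b[:2];print(c,ray("side",*c,.058))
E
```

```text
18.6833 j6 1.37 yaw_y -91.35 pos [ 0.4603 -0.0262  0.2594] F [0.2 0.7 0. ] T [ 0.042 -0.006  0.021] tau6 -0.58 w -0.0001
66
[322.86363636 265.40909091] [0.46969804 0.0166733  0.058     ]
```

View pics/g.png

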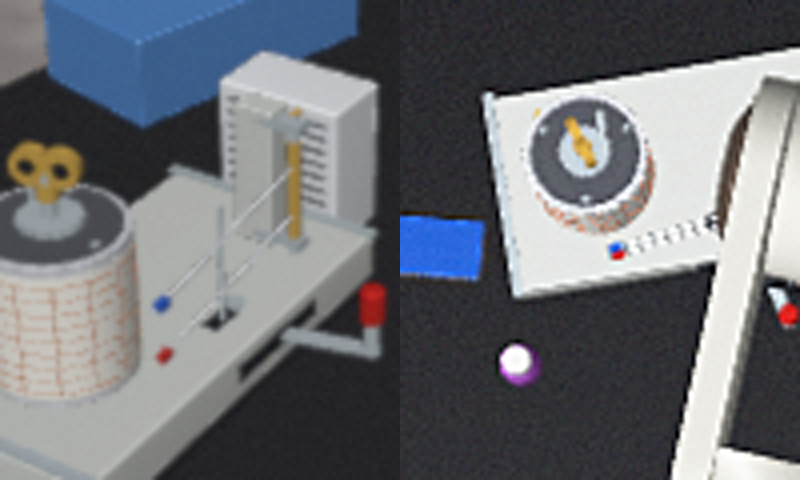

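The jaws are closed above the lever. In the top crop the wing now runs from (570,120) to (592,165), seen nearly face-on from the side. That fallback looks larger than I would expect from the stop, so I check the wing's angle more carefully before touching the lever.

```bash
python3 - <<'E'
from h import *
def wing(im,n):
    b=(245,180,290,215) if n=="top" else (222,215,262,255)
    m=comps(im,b,(10,110,60),(28,255,255))
    k,l,s,c=cv2.connectedComponentsWithStats(m);i=1+s[1:,4].argmax()
    v,u=np.nonzero(l==i);p=np.c_[u,v]+b[:2];return p.astype(float)
def model(th,n,c=(.582,.170)):
    # normal th deg; ring points of the bow outline
    w=np.radians(th+90);a,z=np.meshgrid(np.linspace(-.02,.02,21),np.linspace(.167,.191,7));
    P=np.c_[c[0]+a.ravel()*np.cos(w),c[1]+a.ravel()*np.sin(w),z.ravel()]
    return np.array([px(n,q) for q in P])
for tag,ims in(("start",{n:cv2.imread(f"pics/{n}0.png")[:,:,::-1].copy() for n in("top","side")}),("now",{n:capture(n) for n in("top","side")})):
    for n in("top","side"):
        p=wing(ims[n],n);w,V=np.linalg.eigh(np.cov(p.T));print(tag,n,len(p),p.mean(0).round(1),w.round(1),np.degrees(np.arctan2(V[1,1],V[0,1]))%180, np.ptp(p,axis=0)+1)
for th in(23,57,-96,-90,-85,-80,-75,-70,-65,-60):
    o=[]
    for n in("top","side"):
        p=model(th,n);w,V=np.linalg.eigh(np.cov(p.T));o+=[round(np.degrees(np.arctan2(V[1,1],V[0,1]))%180,1),np.ptp(p,axis=0).round(1)]
    print(th,*o)
E
```

```text
start top 54 [264.5 195.2] [ 1.9 13.2] 152.99242984119323 [13.  9.]
start side 113 [240.5 231.6] [ 6.5 19.1] 99.77636785942434 [11. 17.]
now top 34 [264.6 195. ] [ 0.7 13.3] 62.008499887988876 [ 8. 13.]
now side 182 [241.  231.3] [12.8 24.9] 8.688496338186184 [19. 16.]
23 156.8 [13.3  7.1] 112.1 [ 8.6 18. ]
57 122.7 [ 8.2 13. ] 79.4 [ 3.6 18.1]
-96 95.6 [ 2.2 15.1] 51.2 [11.5 16. ]
-90 89.5 [ 0.8 15.1] 43.7 [13.  15.4]
-85 84.5 [ 1.9 15.1] 37.5 [14.2 14.7]
-80 79.5 [ 3.1 14.9] 31.4 [15.2 14.1]
-75 74.5 [ 4.3 14.6] 25.7 [16.2 13.4]
-70 69.5 [ 5.4 14.3] 20.5 [17.  12.7]
-65 64.5 [ 6.5 13.8] 15.7 [17.7 11.9]
-60 59.5 [ 7.6 13.2] 11.3 [18.2 11.1]
```

The wing stood at 27° at the start and is at −62° now. That is 269°, 12 whole teeth or 4.71 rad, so joint key should be about 24.9. The tool stalled at −87°, though, so either the wing slipped in the pads or the key fell back a full tooth. There is time to settle it, so I regrip with more force and feel for the stop.

>>> {"op": "send_rows", "data": {
  "steps": [
    [[1.35,-2.18,0,0,0,0],[1.35,-2.18,0,0,0,0],[1.35,-2.18,0,0,0,0],[1.35,-2.18,0,0,0,0],[1.35,-2.18,0,0,0,0],[1.35,-2.18,0,0,0,0],[1.35,-2.18,0,0,0,0],[1.35,-2.18,0,0,0,0],[1.35,-2.18,0,0,0,0],[0,0,0,0,0,-6.8],[0,0,0,0,0,-6.8],[0,0,0,0,0,-6.8],[0,0,0,0,0,-6.8],[0,0,0,0,0,0],[0,0,0,0,0,0]]
  ],
  "jaw": 1
}}

```text
time_s: 20.13
position: [0.5865, 0.1687, 0.2593]
tool_rot: [0.975, 0.223, -0.0, -0.0]
contact_force: [-0.2, 0.3, -0.0]
gripper_width: 0.0854
```

```bash
python3 st.py; python3 -c "
from h import *
print(rows((.582,.170,.1695)))"
```

```text
20.1333 j6 1.274 yaw_y -64.21 pos [0.5865 0.1687 0.2593] F [-0.2  0.3 -0. ] T [ 0.006 -0.026  0.003] tau6 -1.73 w 0.0854
[-0.33990413 -0.30879954  8.98095585]
```

>>> {"op": "send_rows", "data": {
  "steps": [
    [[-0.34,-0.31,0,0,0,0],[0,0,1.5,0,0,0],[0,0,1.5,0,0,0],[0,0,1.5,0,0,0],[0,0,1.5,0,0,0],[0,0,1.5,0,0,0],[0,0,1.5,0,0,0],[0,0,0,0,0,0],[0,0,0,0,0,0]]
  ]
}}

```text
time_s: 20.88
position: [0.5816, 0.1695, 0.1696]
tool_rot: [0.975, 0.224, -0.001, -0.0]
contact_force: [0.4, 0.1, 0.8]
gripper_width: 0.0849
```

>>> {"op": "send_rows", "data": {
  "steps": [
    [[0,0,0,0,0,0],[0,0,0,0,0,0],[0,0,0,0,0,0],[0,0,0,0,0,0],[0,0,0,0,0,0],[0,0,0,0,0,0],[0,0,0,0,0,0],[0,0,0,0,0,0]]
  ],
  "jaw": 0,
  "grip_force": 90
}}

```text
time_s: 21.55
position: [0.5819, 0.1698, 0.1703]
tool_rot: [0.974, 0.225, 0.0, -0.0]
contact_force: [-3.1, 3.2, 5.8]
gripper_width: 0.0082
```

```bash
python3 st.py
```

```text
21.55 j6 1.274 yaw_y -64.03 pos [0.5819 0.1698 0.1703] F [-3.1  3.2  5.8] T [ 0.597  0.565 -0.024] tau6 0.02 w 0.0082
```

>>> {"op": "send_rows", "data": {
  "steps": [
    [[0,0,0,0,0,3],[0,0,0,0,0,3],[0,0,0,0,0,0],[0,0,0,0,0,0]]
  ]
}}

```text
time_s: 21.88
position: [0.582, 0.1698, 0.1703]
tool_rot: [0.985, 0.173, 0.0, -0.0]
contact_force: [-3.1, 3.4, 5.2]
gripper_width: 0.0082
```

```bash
python3 st.py
```

```text
21.8833 j6 1.379 yaw_y -70.05 pos [0.582  0.1698 0.1703] F [-3.1  3.4  5.2] T [0.597 0.579 0.117] tau6 0.57 w 0.0082
```

Width now reads 8.2 mm, a flat grip. The earlier 12 mm means the wing sat skewed in the pads then. I continue in small steps.

>>> {"op": "send_rows", "data": {
  "steps": [
    [[0,0,0,0,0,3],[0,0,0,0,0,0],[0,0,0,0,0,0]]
  ]
}}

```text
time_s: 22.13
position: [0.5819, 0.1698, 0.1703]
tool_rot: [0.989, 0.147, 0.0, -0.0]
contact_force: [-2.3, 3.9, 5.4]
gripper_width: 0.0081
```

```bash
python3 st.py
```

```text
22.1333 j6 1.431 yaw_y -73.05 pos [0.5819 0.1698 0.1703] F [-2.3  3.9  5.4] T [0.643 0.49  0.121] tau6 0.52 w 0.0081
```

>>> {"op": "send_rows", "data": {
  "steps": [
    [[0,0,0,0,0,2],[0,0,0,0,0,0],[0,0,0,0,0,0]]
  ]
}}

```text
time_s: 22.38
position: [0.5819, 0.1699, 0.1703]
tool_rot: [0.991, 0.13, 0.0, -0.0]
contact_force: [-2.9, 4.2, 5.7]
gripper_width: 0.0084
```

```bash
python3 st.py
```

```text
22.3833 j6 1.466 yaw_y -75.04 pos [0.5819 0.1699 0.1703] F [-2.9  4.2  5.7] T [0.624 0.503 0.115] tau6 0.38 w 0.0084
```

>>> {"op": "send_rows", "data": {
  "steps": [
    [[0,0,0,0,0,3],[0,0,0,0,0,3],[0,0,0,0,0,0],[0,0,0,0,0,0]]
  ]
}}

```text
time_s: 22.72
position: [0.5819, 0.1699, 0.1703]
tool_rot: [0.997, 0.078, 0.0, -0.0]
contact_force: [-3.8, 3.5, 5.5]
gripper_width: 0.0086
```

```bash
python3 st.py
```

```text
22.7167 j6 1.57 yaw_y -81.01 pos [0.5819 0.1699 0.1703] F [-3.8  3.5  5.5] T [0.536 0.537 0.878] tau6 1.36 w 0.0086
```

>>> {"op": "send_rows", "data": {
  "steps": [
    [[0,0,0,0,0,3],[0,0,0,0,0,3],[0,0,0,0,0,0],[0,0,0,0,0,0]]
  ]
}}

```text
time_s: 23.05
position: [0.583, 0.17, 0.1711]
tool_rot: [1.0, 0.026, 0.002, -0.001]
contact_force: [4.7, 5.2, 7.9]
gripper_width: 0.0082
```

```bash
python3 st.py
```

```text
23.05 j6 1.674 yaw_y -86.96 pos [0.583  0.17   0.1711] F [4.7 5.2 7.9] T [ 0.686 -1.029  1.955] tau6 2.38 w 0.0082
```

The stop was felt at about −79°, about 0.27 rad beyond the rest position (torque up to 2 N m). So the earlier rest was already about 24.73. I release and re-measure.

>>> {"op": "send_rows", "data": {
  "steps": [
    [[0,0,0,0,0,0],[0,0,0,0,0,0],[0,0,0,0,0,0],[0,0,0,0,0,0],[0,0,0,0,0,0],[0,0,0,0,0,0],[0,0,0,0,0,0],[0,0,0,0,0,0],[0,0,-1.5,0,0,0],[0,0,-1.5,0,0,0],[0,0,-1.5,0,0,0],[0,0,-1.5,0,0,0],[0,0,-1.5,0,0,0],[0,0,-1.5,0,0,0],[0,0,0,0,0,0]]
  ],
  "jaw": 1
}}

```text
time_s: 24.3
position: [0.5827, 0.1694, 0.2628]
tool_rot: [1.0, 0.026, 0.002, -0.0]
contact_force: [0.0, -0.2, 0.6]
gripper_width: 0.0858
```

>>> {"op": "send_rows", "data": {
  "steps": [
    [[-1.3,2.2,0,0,0,0],[-1.3,2.2,0,0,0,0],[-1.3,2.2,0,0,0,0],[-1.3,2.2,0,0,0,0],[-1.3,2.2,0,0,0,0],[-1.3,2.2,0,0,0,0],[-1.3,2.2,0,0,0,0],[-1.3,2.2,0,0,0,0],[-1.3,2.2,0,0,0,0],[0,0,0,0,0,0],[0,0,0,0,0,0]]
  ],
  "jaw": 0
}}

```text
time_s: 25.22
position: [0.475, -0.0352, 0.2594]
tool_rot: [1.0, 0.025, 0.0, -0.0]
contact_force: [0.7, 0.3, 0.0]
gripper_width: 0.0001
```

```bash
python3 st.py; python3 - <<'E'
from h import *
for n,b in(("top",(245,180,290,215)),("side",(222,215,262,255))):
    m=comps(capture(n),b,(10,110,60),(28,255,255))
    k,l,s,c=cv2.connectedComponentsWithStats(m);v,u=np.nonzero(l==1+s[1:,4].argmax());p=np.c_[u,v].astype(float)
    w,V=np.linalg.eigh(np.cov(p.T));print(n,len(p),np.degrees(np.arctan2(V[1,1],V[0,1]))%180,np.ptp(p,axis=0)+1)
print("to lever start",rows((.463,-.026,.05)))
E
```

```text
25.2167 j6 1.285 yaw_y -87.16 pos [ 0.475  -0.0352  0.2594] F [0.7 0.3 0. ] T [-0.013  0.002 -0.014] tau6 -0.58 w 0.0001
top 33 61.97931976268941 [ 8. 13.]
side 181 8.411799893265396 [19. 16.]
to lever start [-1.20791337 -0.87146802 20.93685276]
```

The key rests on the same tooth, about 0.2 to 0.26 rad short of the stop (joint key about 24.75, above 24.4). Now the lever: I descend to the right of the cap with closed fingers.

>>> {"op": "send_rows", "data": {
  "steps": [
    [[-1.2,-0.8,0,0,0,0],[0,0,2.3,0,0,0],[0,0,2.3,0,0,0],[0,0,2.3,0,0,0],[0,0,2.3,0,0,0],[0,0,2.3,0,0,0],[0,0,2.3,0,0,0],[0,0,2.3,0,0,0],[0,0,2.3,0,0,0],[0,0,2.3,0,0,0],[0,0,0,0,0,0],[0,0,0,0,0,0]]
  ],
  "jaw": 0
}}

```text
time_s: 26.32
position: [0.4627, -0.0263, 0.0522]
tool_rot: [1.0, 0.026, -0.001, -0.0]
contact_force: [0.2, 0.6, 0.6]
gripper_width: -0.0002
```

```bash
python3 st.py; python3 - <<'E'
from h import *
s=capture("side")
cv2.imwrite("pics/i.png",cv2.resize(s[190:310,250:370],None,fx=5,fy=5,interpolation=cv2.INTER_CUBIC)[:,:,::-1])
E
```

```text
26.3167 j6 1.295 yaw_y -86.98 pos [ 0.4627 -0.0263  0.0522] F [0.2 0.6 0.6] T [-0.009 -0.036  0.018] tau6 0.01 w -0.0002
```

View pics/i.png

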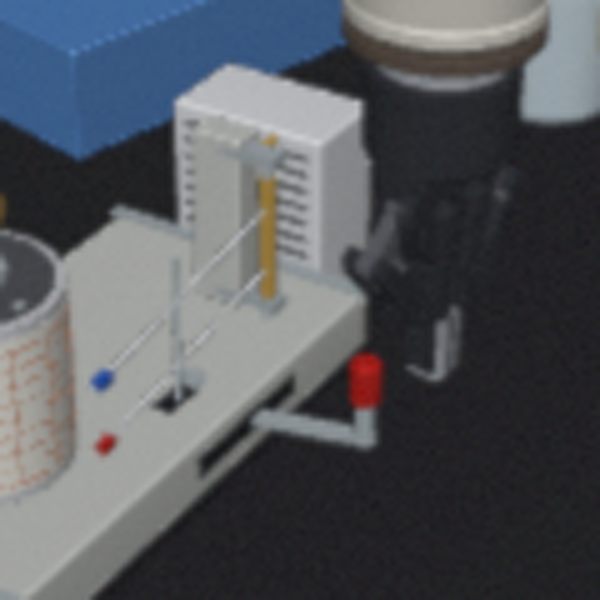

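The fingers stand right of the cap (cap at (366,380) in the crop) and well clear of the pens. I push left slowly.

>>> {"op": "send_rows", "data": {
  "steps": [
    [[0,-0.5,0,0,0,0],[0,-0.5,0,0,0,0],[0,-0.5,0,0,0,0],[0,-0.5,0,0,0,0],[0,-0.5,0,0,0,0],[0,-0.5,0,0,0,0],[0,-0.5,0,0,0,0],[0,-0.5,0,0,0,0],[0,-0.5,0,0,0,0],[0,-0.5,0,0,0,0],[0,-0.5,0,0,0,0],[0,-0.5,0,0,0,0],[0,-0.5,0,0,0,0],[0,0,0,0,0,0]]
  ]
}}

```text
time_s: 27.53
position: [0.4597, 0.0387, 0.0527]
tool_rot: [1.0, 0.026, 0.0, -0.0]
contact_force: [1.0, 0.1, -0.0]
gripper_width: 0.0002
```

>>> {"op": "send_rows", "data": {
  "steps": [
    [[0,-0.3,0,0,0,0],[0,-0.3,0,0,0,0],[0,-0.2,0,0,0,0],[0,0,0,0,0,0]]
  ]
}}

```text
time_s: 27.87
position: [0.4596, 0.0451, 0.0529]
tool_rot: [1.0, 0.026, 0.0, 0.001]
contact_force: [2.3, -11.5, -0.1]
gripper_width: 0.0002
```

```bash
cat > lev.py <<'E'
from h import *
s=capture("side");b=(290,245,340,300);h=comps(s,b,(0,150,60),(6,255,255))|comps(s,b,(174,150,60),(180,255,255))
k,l,q,c=cv2.connectedComponentsWithStats(h);i=1+q[1:,4].argmax();u=c[i]+b[:2];p=ray("side",*u,.058)
print(q[i,4],u.round(1),p.round(4),"lever angle est",np.radians(196.3)-(np.arctan2(p[1]-.0543,p[0]-.5499)%(2*np.pi))+.14)
cv2.imwrite("pics/lev.png",cv2.resize(s[190:310,230:350],None,fx=5,fy=5,interpolation=cv2.INTER_CUBIC)[:,:,::-1])
E
python3 st.py; python3 lev.py
```

```text
27.8667 j6 1.452 yaw_y -87.03 pos [0.4596 0.0451 0.0529] F [  2.3 -11.5  -0.1] T [-1.779 -0.244 -0.132] tau6 0.12 w 0.0002
69 [311.9 275.3] [0.4631 0.0656 0.058 ] lever angle est 0.5541216471574274
```

A force of 11.5 N resists at the end, so the lever is at its stop. One more slight push, then I back off and lift.

>>> {"op": "send_rows", "data": {
  "steps": [
    [[0,-0.15,0,0,0,0],[0,0,0,0,0,0],[0,0,0,0,0,0],[0,0,0,0,0,0],[0,1,0,0,0,0],[0,1,0,0,0,0],[0,1,0,0,0,0],[0,0,-2,0,0,0],[0,0,-2,0,0,0],[0,0,-2,0,0,0],[0,0,-2,0,0,0],[0,0,-2,0,0,0],[0,0,-2,0,0,0],[0,0,-2,0,0,0],[0,0,0,0,0,0],[0,0,0,0,0,0]]
  ]
}}

```text
time_s: 29.25
position: [0.4611, 0.0169, 0.1934]
tool_rot: [1.0, 0.026, 0.001, -0.0]
contact_force: [0.3, -0.3, -1.0]
gripper_width: -0.0003
```

```bash
python3 st.py; python3 lev.py
```

```text
29.25 j6 1.389 yaw_y -87.06 pos [0.4611 0.0169 0.1934] F [ 0.3 -0.3 -1. ] T [ 0.058  0.    -0.01 ] tau6 -0.0 w -0.0003
71 [312.  275.3] [0.4631 0.0654 0.058 ] lever angle est 0.5512292501562771
```

View pics/lev.png

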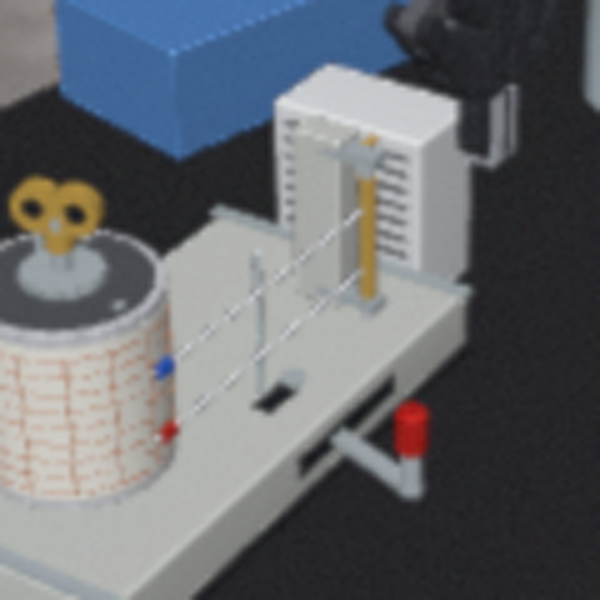

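The picture shows both pen tips, blue (163,367) and red (170,430), resting on the drum chart. The lever cap (411,430) is fully over, the key is at rest, and the gripper is clear. I hand in.

```bash
python3 -c "
from workcell import bot
print(bot.close_job())"
```

```text
the job is handed in; nothing more can be done
None
```

I wound the clock to its stop in three grips, then swung the pen lever fully over. The job was handed in at about 29 s; it reports no verdict.

- **Key:** on the last grip the torque rose from 0.12 to about 2 N m, so the stop was felt. After release the wing settled about 0.2 to 0.26 rad short of it, which puts joint key at about 24.75 (24.4 is needed). This is more fallback than the 0.1 rad stated. It came to rest in the same place after both times I reached the stop, and 12 whole teeth from where it started.
- **Second grip:** the wing sat skewed in the pads (about 12 mm opening against 8 mm), so I regripped with more force to confirm the stop.
- **Lever:** it met its stop with about 11.5 N against the fingers. The camera estimate is about 0.55 rad, and it did not change after I pulled away; the estimate is rough and sits close to the 0.52 limit. The last picture shows both pen tips on the chart.
- **Clearance:** the gripper was clear of everything at the end and, as far as the pictures show, never touched the pen arms. I did not re-measure the other bench items, but I kept the arm clear of them.

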